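# Raise the recipe stand and set the screen on it

## Robot

A 6-joint arm with a two-finger parallel gripper is mounted at the origin on a cart in front of the work surface, level with it; the furniture and walls round the work are solid. World frame = base frame: x ahead of the robot, y to its left, z up, the work surface at z = 0. Lengths are in m, angles in degrees, forces in N, time in s.
With the tool pointing down it reaches from about 0.325 to 0.775 m from the base axis. Payload 5.5 kg.
Tool frame: the origin (TCP) lies between the finger pads; the fingertips stand 14 mm ahead of it and the grasp point (between the pads) lies 5 mm behind it; z points along the fingers, y is the line along which they close (so a half turn about z gives the same grasp; the last joint's range is limited). The gripper opens to 88 mm and grips with 3 to 60 N. Pads are 20 mm wide; open, the fingers measure 115 mm over their backs; the gripper's body (75 mm by 178 mm) begins 61 mm behind the grasp point.
Start: joints at [-68.509, 5.22, 70.514, -0, 104.267, -3.249], TCP at [0.251, -0.545, 0.202] pointing down, gripper open.
Joint ranges: [-164.24, 164.24], [-49.07, 125.15], [9.68, 141.18], [-86.29, 266.29], [3.28, 154.24], [-151.56, 151.56]. Speed limits (degrees/s): [147.25, 147.25, 172.46, 180, 180, 180].

## Interface

Orientations are given as a 3x3 rotation matrix whose columns are the frame's x, y, z axes.
In Python, from rig import sensors, read_camera, order gives the robot as it stands.
- The arm moves only by the shell command python3 -m jog 'ROWS' [FORCE]. ROWS is JSON, a list of rows, each a list of 7 numbers: the shift along the tool's x, y, z in cm, then the turn, a rotation vector about the tool's x, y, z in rad, then the closure, from -1 (fully open) to 1 (shut), so that 0 is half open. A call has 1 to 20 rows; each row is the pose to reach, as a shift and turn from the pose commanded when the call began, along the tool's axes at that moment; what a row does not reach only later rows make up. A row lasts 1/8 s, in which the tool goes at most 62.5 mm and 10.7 degrees, less where a joint would pass 70% of its speed; a pose out of reach is approached as far as the arm can. A call with a gripper value outside its range is refused whole. The fingers move at their own pace and stop on an object; FORCE is the grip in N (left out, the last holds). Time passes only in rows, so rows that repeat a pose let the fingers close. It gives the time, the measured TCP pose, the force, the opening and the grip force at its end, in the units of the state.
- sensors.sense(): the state, without advancing time (a new reading comes with each control period).
- read_camera(name): name is "side" or "top"; returns a dict with "image" (384x512x3 uint8, red, green, blue), "range_z" (384x512 float32, m along the optical axis (not along the pixel's ray), 0 where there is no reading), "fx", "fy", "cx", "cy" (pixels), "world_to_cam" (4x4, takes a point from world to camera coordinates). Camera axes: x right, y down, z forward; pixel columns grow to the right and rows downward; lengths in m; the calibration is good to about 2 mm. A picture is of the moment at which its call begins.
- order.hand_in(): hands the job in; it is judged then, once.
The state is a dict: "time_s": time; "joints": joint angles; "joint_velocities": joint speeds; "tau": joint torques, N m; "tcp_pos": TCP position; "tool_rot": TCP orientation; "ft_force": force on the tool from outside, world axes, zero at the start; "torque": the same for the moment, N m; "width": finger opening in m; "finger_force": force on a finger pad.
Only numpy, scipy, OpenCV 4.12 (cv2) and the standard library are available. Lean on these libraries where they do the work, as an engineer would, in place of code of your own. Each camera call takes 0.05 s, during which the arm holds its last target. There are 200 camera calls.

## Task

Raise the recipe stand to its steepest setting: guide its ball-topped lever along the zigzag gate, row by row, to the closed left end of the row farthest from the robot. Then pick up the flat recipe screen from the worktop and lay it gently, face up and lengthwise up the slope, centred on the stand's sloping rest with its lower end against the lip; do not drop it on, leave the lever in its end slot, and do not disturb the tin and the jar standing near.

Things in the scene. Friction and masses are not known exactly. Their poses are not given: they have to be found in the camera images.
- stand: Recipe stand, fixed: wooden base 170 (x) x 320 (y) x 42 mm, origin at the centre of its underside on the worktop; x to its rear (away from the robot at yaw 0), y to its left, z up. Left end (y +85 mm): grey 92 x 92 mm housing topped by the slotted aluminium gate plate, top at z 99. Right end (y -85): hinged steel rest. The lever's pivot P is at x 0, y +85, z +10 mm.
- gate (a point): Centre of the gate plate's top; axes as the stand's. Slot 13 mm wide, stem 8 mm thick. For the stem's centre: three rows along y at x -22 (near), 0, +22 mm (far), each from y -14 to +14; near and middle rows join only at their left ends (y +14), middle and far rows only at their right ends (y -14). The lever starts anywhere along the near row; it must end at the far row's left end.
- knob (a point): Centre of the lever's black ball knob, 34 mm across, on a straight 8 mm stem, about 38 mm above the plate, 127 mm from pivot P (it moves 1.5 times as far as the stem in the slot): in the stand's frame at P + 127 mm * (sin f cos s, sin s, cos f cos s), f = lever_fore, s = lever_side. 2 to 6 N on the ball move it; it stays where left; going to the rear it lifts the rest.
- lever_fore (a joint): Lean of the lever to the stand's rear, rad (negative: to its front). Near row about -0.253, middle row 0, far row +0.253, about 0.027 of play either way in a row.
- lever_side (a joint): Lean of the lever to the stand's left, rad. Row ends are nominally -0.163 and +0.163; the slot's end walls stop it near -0.19 and +0.19.
- rest_corner (a point): On the rest at mid width, where face and bottom lip meet; x up the slope, y to the left, z out of the face. Face 140 mm long, 46 wide (narrower than the screen: fingers pass beside it), slippery: the screen slides down to the lip. Lip 6 mm thick, 46 wide, 24 high. Slope 17.5 degrees + lever_fore (3 near row, 32 far row). The point stays at x -10, y -85, z +64 mm of the stand.
- screen: Recipe screen: flat rigid slab 130 (x) x 62 (y) x 18 mm (z), 0.2 kg, grey with a black face on top, lying loose and face up on the worktop right of the stand. Origin at the centre of its underside, x along its length (either end may be uppermost on the stand), z out of the face.
- tin_beans: Tall food tin, 76 mm across, 110 mm high, standing behind the stand; leave alone. Origin at the centre of its underside.
- jar_honey: Glass jar with a lid, 64 mm across, 109 mm high, beyond the screen to the right; leave alone. Origin at its underside.
Not all that is in view belongs to the job. Of the things shaped like the screen, the grey one is meant.

How it is judged (in metres and radians):
On the way, in this order (a step that is already met when the one before it is completed fails the run):
1. the lever stands at the left end of the far row, the screen still lying on the worktop (value of joint lever_fore above 0.21 rad and value of joint lever_side above 0.125 rad and height (world z) of screen below 0.01 m), for 0.3 s.
2. the screen lies on the sloping rest against its lip (value of joint lever_fore above 0.21 rad and value of joint lever_side above 0.125 rad and x of screen in the frame of rest_corner between 0.06 and 0.073 m and y of screen in the frame of rest_corner between -0.014 and 0.014 m and z of screen in the frame of rest_corner between -0.004 and 0.005 m and angle between the z axis of screen and the z axis of rest_corner, either way round below 0.1 rad and angle between the x axis of screen and the x axis of rest_corner, either way round below 0.17 rad and angle between screen's own z axis and vertical below 1 rad), for 0.2 s.
At the end, for the whole second after the job is handed in: Lever at the left end of the far row (lever_fore > 0.21, lever_side > 0.125). Screen at rest, face up and flat on the rest (5 mm, 0.1 rad), length along the slope within 0.17 rad, centred within 14 mm, its centre 60 to 73 mm up from the lip, bystanders moved under 30 mm (all of step 2 and linear speed of screen below 0.02 m/s); the robot touches nothing.
It fails at once if the screen is dropped or flung (it spins faster than 5 rad/s) (angular speed of screen above 5 rad/s).
It fails at once if the tin is pushed away (over 30 mm) (distance of tin_beans from where it was at the start of the episode above 0.03 m).
It fails at once if the jar is pushed away (over 30 mm) (distance of jar_honey from where it was at the start of the episode above 0.03 m).
It also fails if it takes over 58 s, if anything falls off the work surface, if the arm or the gripper's body presses on something with over 40 N, if the wrist force passes 120 N, or if a joint passes its speed limit or range.

## Working session

There is one attempt and no reset: what is moved stays moved. The work goes in short steps, Python scripts to look and compute and a shell command to move; the robot and the scene stay as the last step left them, time stands still between calls to the robot, and variables do not carry over. Pictures are saved under pics/ and viewed, at most 10 in all, crops included, and the job is handed in when it is done.

```bash
ls; mkdir -p pics; python3 - <<'E'
from rig import sensors, read_camera
import cv2,numpy as np
s=sensors.sense(); print({k:np.round(v,3).tolist() for k,v in s.items()})
for n in("top","side"):
    c=read_camera(n); np.savez(f"pics/{n}0.npz",**c)
    cv2.imwrite(f"pics/{n}0.png",cv2.resize(c["image"][:,:,::-1],(800,600),interpolation=cv2.INTER_CUBIC))
    print(n,c["fx"],c["fy"],c["cx"],c["cy"],np.round(c["world_to_cam"],3).tolist())
E
```

```text
pics
{'time_s': 0.0, 'joints': [-68.509, 5.262, 70.58, -0.001, 104.267, -3.249], 'joint_velocities': [-0.071, -0.09, -0.066, 0.118, 0.073, -0.095], 'tau': [-0.0, -44.645, -40.645, 0.07, 0.029, -0.0], 'tcp_pos': [0.251, -0.545, 0.201], 'tool_rot': [[0.908, 0.418, -0.001], [0.418, -0.908, 0.002], [0.0, -0.002, -1.0]], 'ft_force': [-0.465, 0.822, 0.75], 'torque': [-0.021, -0.052, 0.012], 'finger_force': 0.0, 'width': 0.088}
top 394.1981429763986 394.1981429763986 256.59166416859296 191.25062325342978 [[0.336, -0.942, 0.0, -0.269], [-0.922, -0.329, -0.202, 0.467], [0.19, 0.068, -0.979, 1.43], [0.0, 0.0, 0.0, 1.0]]
side 377.6422759448035 377.6422759448035 248.55280712001115 190.87953327939172 [[-0.972, -0.233, -0.003, 0.491], [-0.122, 0.52, -0.845, 0.193], [0.198, -0.822, -0.535, 0.931], [0.0, 0.0, 0.0, 1.0]]
```

View pics/top0.png

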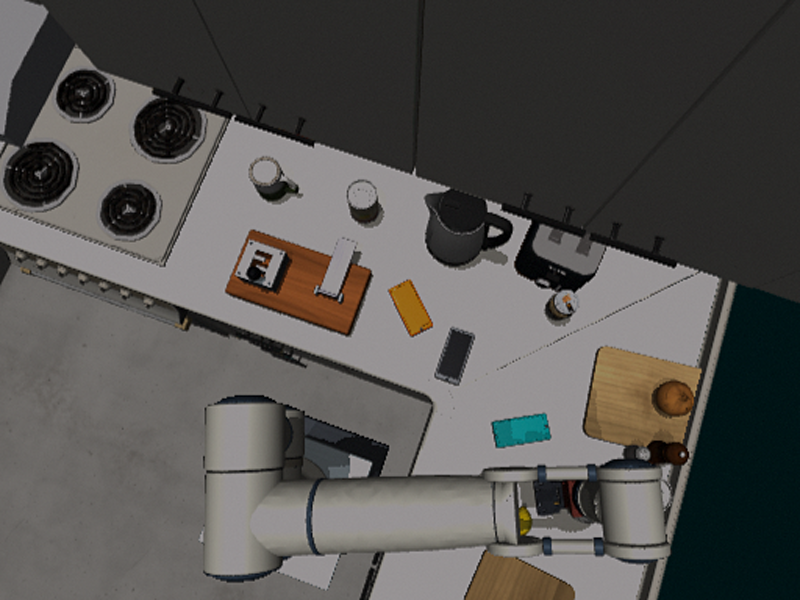

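View pics/side0.png

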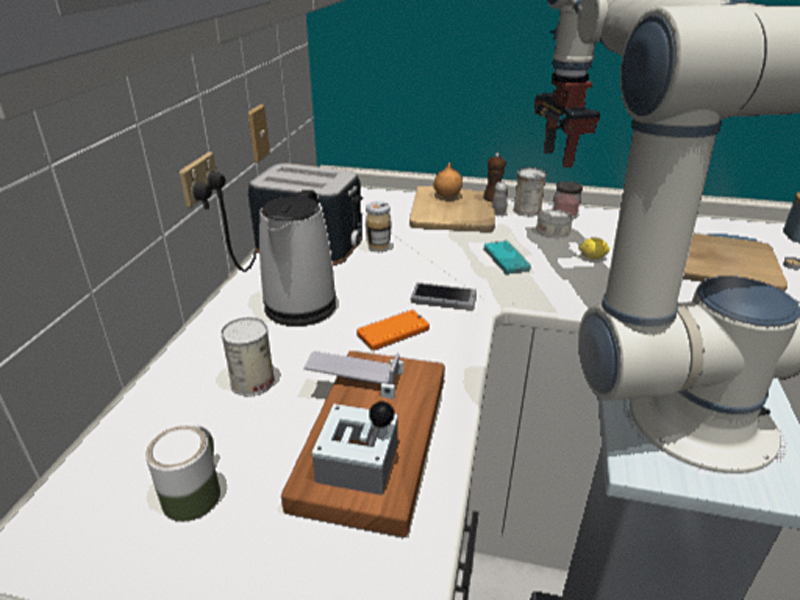

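The top view shows the stand at about (297,282), with the gate at (263,263), the knob at (256,272) and the rest at (337,268). The grey screen is at (455,356), the tin at (363,200) and the jar at (563,305). In the side view the knob is at (381,413) and the screen at (444,296).

```bash
cat > h.py <<'E'
import numpy as np,cv2
from rig import read_camera,sensors
def cam(n,saved=None):
    return dict(np.load(saved)) if saved else read_camera(n)
def cloud(c):
    z=c["range_z"]; v,u=np.mgrid[:z.shape[0],:z.shape[1]]
    p=np.stack([(u-c["cx"])/c["fx"]*z,(v-c["cy"])/c["fy"]*z,z],-1)
    T=np.linalg.inv(c["world_to_cam"]); P=p@T[:3,:3].T+T[:3,3]; P[z==0]=np.nan
    return P
def ray(c,uv,h):
    uv=np.atleast_2d(uv).astype(float); T=np.linalg.inv(c["world_to_cam"])
    d=np.c_[(uv[:,0]-c["cx"])/c["fx"],(uv[:,1]-c["cy"])/c["fy"],np.ones(len(uv))]@T[:3,:3].T
    o=T[:3,3]; return o+d*((h-o[2])/d[:,2])[:,None]
def rect(P):
    (c,s,a)=cv2.minAreaRect(P[:,:2].astype(np.float32))
    if s[0]<s[1]: s=s[::-1];a+=90
    return np.round(c,4),np.round(s,4),round((a+90)%180-90,2)   # angle of long side
def biggest(m):
    n,l,st,_=cv2.connectedComponentsWithStats(m.astype(np.uint8)); return l==1+np.argmax(st[1:,4])
E
python3 - <<'E'
from h import *
for n in("top","side"):
    c=cam(n,f"pics/{n}0.npz"); P=cloud(c); I=c["image"]; hsv=cv2.cvtColor(I,cv2.COLOR_RGB2HSV)
    T=np.linalg.inv(c["world_to_cam"]); print(n,"cam",np.round(T[:3,3],3))
    X,Y,Z=P[...,0],P[...,1],P[...,2]
    box=np.array([[400,350],[490,350],[490,400],[400,400]])
    table=(Z>-.02)&(Z<.008); print("table z med",np.nanmedian(Z[table]))
    wood=biggest((hsv[...,0]<14)&(hsv[...,1]>100)&(hsv[...,2]>50)&(Z>.033)&(Z<.05))
    print("wood",wood.sum(),rect(P[wood]),np.nanmedian(Z[wood]))
    wc=np.array(rect(P[wood])[0])
    near=np.hypot(X-wc[0],Y-wc[1])<.2
    g=biggest(near&(Z>.094)&(Z<.104)); print("gate",g.sum(),rect(P[g]),np.nanmedian(Z[g]))
    k=biggest(near&(Z>.108)&(hsv[...,2]<70)); v,u=np.nonzero(k)
    (uc,vc),r=cv2.minEnclosingCircle(np.c_[u,v].astype(np.float32)); print("knob",k.sum(),uc,vc,r,"ray",ray(c,(uc,vc),.137).round(4))
    # screen : dark face
    scr={"top":(455*.64,356*.64),"side":(444*.64,296*.64)}[n]
    vv,uu=np.mgrid[:384,:512]; win=(abs(uu-scr[0])<45)&(abs(vv-scr[1])<40)
    s=biggest(win&(Z>.011)&(Z<.03)&(hsv[...,1]<60)); print("screen",s.sum(),rect(P[s]),np.nanmedian(Z[s]))
    f=biggest(win&(hsv[...,2]<75)&(hsv[...,1]<90)); v,u=np.nonzero(f); print("face",f.sum(),rect(ray(c,np.c_[u,v],.018)))
    for nm,(a,b),h in(("tin",{"top":(362,187),"side":(246,331)}[n],.11),("jar",{"top":(568,298),"side":(377,209)}[n],.109)):
        print(nm,ray(c,(a*.64,b*.64),h).round(3), P[int(b*.64),int(a*.64)].round(3))
E
```

```text
top cam [ 0.249 -0.197  1.494]
table z med -0.001168549575737865
wood 2377 (array([0.4915, 0.1569]), array([0.3185, 0.1689]), -89.51) 0.040719300046722084
gate 388 (array([0.4898, 0.2408]), array([0.0928, 0.0924]), -89.36) 0.09782355413845045
knob 9671 156.0 49.5 88.20015716552734 ray [[0.9022 0.4417 0.137 ]]
screen 539 (array([ 0.4488, -0.2612]), array([0.1299, 0.0615]), 0.03) 0.017049478151642816
face 454 (array([ 0.4478, -0.261 ]), array([0.1256, 0.0613]), 0.11)
tin [[0.743 0.078 0.11 ]] [0.746 0.082 0.106]
jar [[ 0.649 -0.462  0.109]] [ 0.65  -0.459  0.111]
side cam [0.317 0.779 0.662]
table z med 0.0007725130962061288
wood 4093 (array([0.4901, 0.1622]), array([0.3145, 0.1667]), -89.45) 0.042639491708463484
gate 1193 (array([0.4909, 0.2429]), array([0.0938, 0.0921]), -89.47) 0.09953983731926253
knob 195 243.5 265.5 8.631438255310059 ray [[0.4569 0.2432 0.137 ]]
screen 438 (array([ 0.45  , -0.2583]), array([0.1296, 0.0681]), -2.46) 0.019510869520606378
face 244 (array([ 0.4533, -0.2604]), array([0.1089, 0.0461]), 0.56)
tin [[0.722 0.079 0.11 ]] [0.725 0.074 0.109]
jar [[ 0.637 -0.439  0.109]] [ 0.64  -0.445  0.109]
```

```bash
python3 -m jog '[[26,-31,0,0,0,0.2,-1],[51.6,-62.9,0,0,0,0.431,-1],[51.6,-62.9,0,0,0,0.431,-1],[51.6,-62.9,0,0,0,0.431,-1],[51.6,-62.9,0,0,0,0.431,-1],[51.6,-62.9,0,0,0,0.431,-1],[51.6,-62.9,0,0,0,0.431,-1],[51.6,-62.9,0,0,0,0.431,-1],[51.6,-62.9,0,0,0,0.431,-1],[51.6,-62.9,0,0,0,0.431,-1],[51.6,-62.9,0,0,0,0.431,-1],[51.6,-62.9,0,0,0,0.431,-1],[51.6,-62.9,0,0,0,0.431,-1],[51.6,-62.9,0,0,0,0.431,-1],[51.6,-62.9,0,0,0,0.431,-1],[51.6,-62.9,0,0,0,0.431,-1],[51.6,-62.9,0,0,0,0.431,-1]]' 25; cat >> h.py <<'E'
def st():
    s=sensors.sense(); print({k:np.round(s[k],4).tolist() for k in("time_s","tcp_pos","tool_rot","ft_force","width","finger_force")})
E
python3 -c "
from h import *
st()
c=cam('top'); P=cloud(c); X,Y,Z=P[...,0],P[...,1],P[...,2]
k=(abs(X-.46)<.05)&(abs(Y-.243)<.06)&(Z>.11)&(Z<.16); print(k.sum(),np.nanmedian(P[k],0), rect(P[k]) if k.sum() else '')
"
```

```text
time_s: 2.22
tcp_pos: [0.4566, 0.2412, 0.2028]
tool_rot: [[1.0, -0.001, 0.001], [-0.001, -1.0, 0.0], [0.001, -0.0, -1.0]]
ft_force: [0.3, -0.3, -0.4]
width: 0.0876
finger_force: 0.0
{'time_s': 2.225, 'tcp_pos': [0.4566, 0.2412, 0.2028], 'tool_rot': [[1.0, -0.0011, 0.0011], [-0.0011, -1.0, 0.0004], [0.0011, -0.0004, -1.0]], 'ft_force': [0.2881, -0.3344, -0.3561], 'width': 0.0876, 'finger_force': 0.0}
11 [0.44366608 0.2332026  0.13557688] (array([0.444 , 0.2334]), array([0.022 , 0.0051]), -80.32)
```

```bash
python3 -m jog '[[0.1,-0.2,4,0,0,0,-1],[0.1,-0.2,7.5,0,0,0,-1],[0.1,-0.2,7.5,0,0,0,-1],[0.1,-0.2,7.5,0,0,0,0.3],[0.1,-0.2,7.5,0,0,0,0.5],[0.1,-0.2,7.5,0,0,0,0.8],[0.1,-0.2,7.5,0,0,0,0.8],[0.1,-0.2,7.5,0,0,0,0.8]]' 25; python3 -c "
from h import *
st()
c=cam('side');cv2.imwrite('pics/s1.png',cv2.resize(c['image'][180:330,150:350,::-1],(800,600)))"
```

```text
time_s: 3.28
tcp_pos: [0.4576, 0.2444, 0.1273]
tool_rot: [[1.0, 0.001, 0.0], [0.001, -1.0, 0.0], [0.0, -0.0, -1.0]]
ft_force: [0.4, -0.8, -0.1]
width: 0.0415
finger_force: 0.0
{'time_s': 3.275, 'tcp_pos': [0.4576, 0.2444, 0.1273], 'tool_rot': [[1.0, 0.0009, 0.0002], [0.0009, -1.0, 0.0001], [0.0002, -0.0001, -1.0]], 'ft_force': [0.3916, -0.7721, -0.0761], 'width': 0.0415, 'finger_force': 0.0}
```

View pics/s1.png

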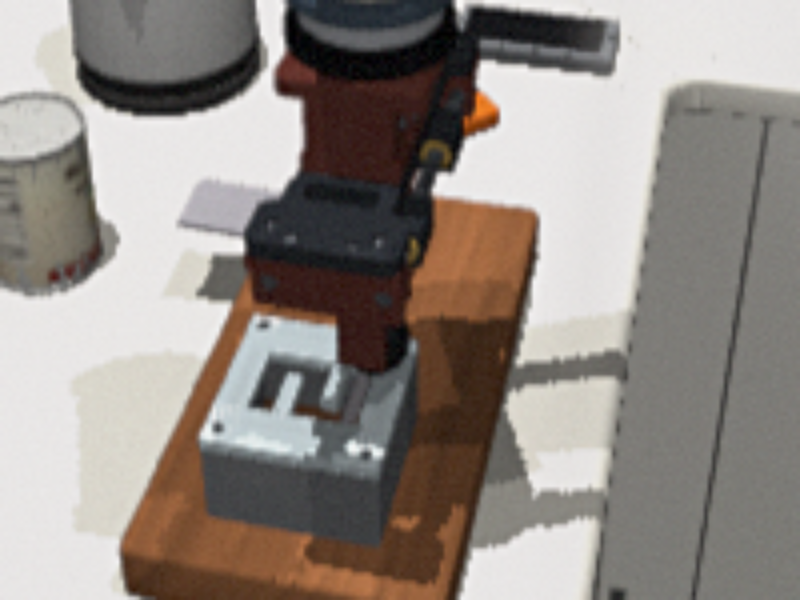

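The near finger (370,340) is beside the knob and the gate below is clear. The gripper is still closing, so I'll finish the grip and then move left along the near row.

```bash
python3 -m jog '[[0,0,0,0,0,0,0.8],[0,0,0,0,0,0,0.8],[0,0,0,0,0,0,0.8],[0,0,0,0,0,0,0.8],[0,-0.4,0,0,0,0,0.8],[0,-0.8,0,0,0,0,0.8],[0,-1.2,0,0,0,0,0.8],[0,-1.6,0,0,0,0,0.8],[0,-1.9,0,0,0,0,0.8],[0,-2.0,0,0,0,0,0.8],[0,-2.0,0,0,0,0,0.8]]' 20
```

```text
time_s: 4.7
tcp_pos: [0.4576, 0.2644, 0.1271]
tool_rot: [[1.0, 0.001, 0.0], [0.001, -1.0, 0.0], [0.0, -0.0, -1.0]]
ft_force: [0.7, -0.1, 4.3]
width: 0.0088
finger_force: 2.0
```

```bash
python3 -c "
from h import *
c=cam('side');cv2.imwrite('pics/s2.png',cv2.resize(c['image'][180:330,150:350,::-1],(800,600)))"
```

```text
(no output)
```

View pics/s2.png

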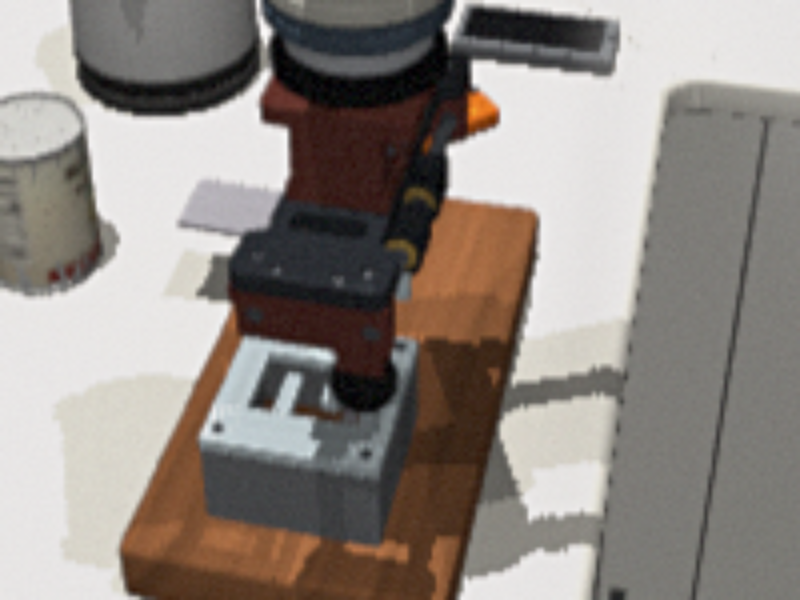

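The knob is at (363,388) in the crop, outside the closed fingers on the camera (left) side, so the grip missed it. I'll measure where it is with the depth.

```bash
python3 - <<'E'
from h import *
c0=cam("side","pics/side0.npz"); c=cam("side")
for cc,(u,v) in((c0,(243.5,265.5)),(c,(240.8,277))):
    P=cloud(cc); hsv=cv2.cvtColor(cc["image"],cv2.COLOR_RGB2HSV)
    vv,uu=np.mgrid[:384,:512]; k=biggest((np.hypot(uu-u,vv-v)<11)&(hsv[...,2]<60)&(P[...,2]>.108))
    b,a=np.nonzero(k); print(k.sum(),a.min(),a.max(),b.min(),b.max())
    Q=P[k]; Q=Q[np.isfinite(Q[:,0])]
    A=np.c_[2*Q,np.ones(len(Q))]
    from scipy.optimize import least_squares
    r=least_squares(lambda m:np.linalg.norm(Q-m,axis=1)-.017,Q.mean(0)-[0,.01,.005],loss="soft_l1",f_scale=.002)
    print("centre",r.x.round(4),"res",np.abs(r.fun).mean().round(4), ray(cc,((a.min()+a.max())/2,(b.min()+b.max())/2),.133).round(4))
E
```

```text
190 237 251 257 273
centre [0.4585 0.2354 0.133 ] res 0.0007 [[0.4574 0.2375 0.133 ]]
217 233 248 267 282
centre [0.457  0.265  0.1473] res 0.0124 [[0.4576 0.2646 0.133 ]]
```

```bash
python3 - <<'E'
from h import *
c=cam("side"); P=cloud(c)
for v in range(255,292,3): print(v,[tuple((P[v,u]*1000).astype(int)) if np.isfinite(P[v,u,0]) else None for u in range(229,254,4)],[tuple(c["image"][v,u]) for u in (240,)])
st()
c=cam("top");cv2.imwrite('pics/t2.png',cv2.resize(c['image'][130:220,130:250,::-1],(800,600),interpolation=cv2.INTER_CUBIC))
cs=cam("side");cv2.imwrite('pics/s3.png',cv2.resize(cs['image'][240:300,200:280,::-1],(800,600),interpolation=cv2.INTER_CUBIC))
E
```

```text
255 [(np.int64(451), np.int64(353), np.int64(261)), (np.int64(445), np.int64(351), np.int64(262)), (np.int64(438), np.int64(352), np.int64(263)), (np.int64(432), np.int64(352), np.int64(265)), (np.int64(425), np.int64(351), np.int64(265)), (np.int64(477), np.int64(109), np.int64(43)), (np.int64(468), np.int64(105), np.int64(42))] [(np.uint8(15), np.uint8(22), np.uint8(24))]
258 [(np.int64(452), np.int64(350), np.int64(253)), (np.int64(445), np.int64(350), np.int64(254)), (np.int64(439), np.int64(350), np.int64(256)), (np.int64(432), np.int64(350), np.int64(257)), (np.int64(426), np.int64(349), np.int64(257)), (np.int64(475), np.int64(120), np.int64(43)), (np.int64(466), np.int64(117), np.int64(43))] [(np.uint8(51), np.uint8(27), np.uint8(20))]
261 [(np.int64(454), np.int64(344), np.int64(240)), (np.int64(447), np.int64(344), np.int64(242)), (np.int64(440), np.int64(344), np.int64(244)), (np.int64(434), np.int64(344), np.int64(245)), (np.int64(425), np.int64(353), np.int64(254)), (np.int64(472), np.int64(131), np.int64(44)), (np.int64(463), np.int64(127), np.int64(43))] [(np.uint8(53)
[... 3311 characters left out ...]
int64(76)), (np.int64(444), np.int64(210), np.int64(43))] [(np.uint8(85), np.uint8(92), np.uint8(93))]
291 [(np.int64(477), np.int64(279), np.int64(98)), (np.int64(469), np.int64(279), np.int64(100)), (np.int64(461), np.int64(277), np.int64(100)), (np.int64(454), np.int64(275), np.int64(99)), (np.int64(446), np.int64(274), np.int64(100)), (np.int64(445), np.int64(246), np.int64(71)), (np.int64(442), np.int64(218), np.int64(43))] [(np.uint8(140), np.uint8(149), np.uint8(149))]
{'time_s': 4.85, 'tcp_pos': [0.4576, 0.2643, 0.1271], 'tool_rot': [[1.0, 0.0007, 0.0002], [0.0007, -1.0, 0.0002], [0.0002, -0.0002, -1.0]], 'ft_force': [0.4219, -0.0528, 3.7286], 'width': 0.0087, 'finger_force': 1.9671}
```

View pics/s3.png

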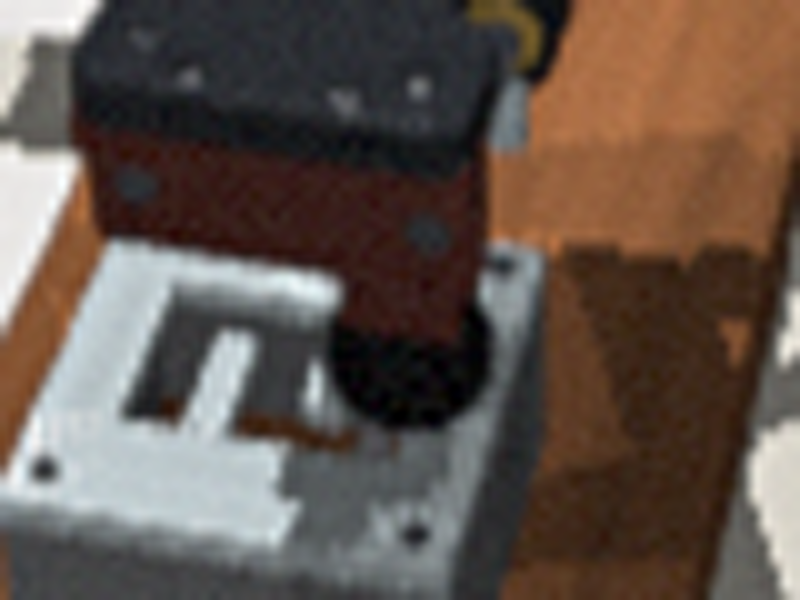

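The picture shows the closed fingertip ending at about (405,335) with the ball's full disc below it at (410,360). So the fingers closed on top of the ball. Next I'll check the real fingertip height against `tcp_pos`, using the start images.

```bash
python3 - <<'E'
from h import *
c=cam("side","pics/side0.npz"); P=cloud(c); X,Y,Z=P[...,0],P[...,1],P[...,2]
k=(np.hypot(X-.251,Y+.545)<.09)&(Z>.1)&(Z<.5); 
v,u=np.nonzero(k); print("start: lowest z",np.sort(Z[k])[:12].round(3), "rows",v.max())
red=k&(c["image"][...,0]>1.4*c["image"][...,2].astype(float)); v,u=np.nonzero(red)
for r in range(v.max(),v.max()-45,-3):
    q=P[red&(np.mgrid[:384,:512][0]==r)]; print(r,len(q),np.round(q.mean(0),3) if len(q) else '')
for n in("top","side"):
    c=cam(n);P=cloud(c);X,Y,Z=P[...,0],P[...,1],P[...,2]
    k=(abs(X-.4576)<.045)&(abs(Y-.2644)<.1)&(Z>.155)
    print(n,np.histogram(Z[k],bins=np.arange(.15,.36,.01)))
E
```

```text
start: lowest z [0.224 0.224 0.224 0.224 0.225 0.225 0.225 0.225 0.226 0.226 0.226 0.226] rows 106
106 5 [ 0.23  -0.497  0.225]
103 6 [ 0.23  -0.496  0.236]
100 7 [ 0.23  -0.498  0.245]
97 6 [ 0.23  -0.498  0.256]
94 7 [ 0.23  -0.494  0.267]
91 8 [ 0.235 -0.504  0.273]
88 7 [ 0.23  -0.492  0.287]
85 12 [ 0.231 -0.481  0.3  ]
82 21 [ 0.227 -0.493  0.307]
79 27 [ 0.233 -0.501  0.314]
76 18 [ 0.232 -0.492  0.326]
73 2 [ 0.293 -0.575  0.31 ]
70 10 [ 0.283 -0.56   0.325]
67 23 [ 0.257 -0.53   0.343]
64 23 [ 0.256 -0.526  0.354]
top (array([  3,   2,   1,   0,   0,   0,   0,  10,  24,  72,  57, 219, 125,
         0,   0,   0,  10,  34,   1,  10]), array([0.15, 0.16, 0.17, 0.18, 0.19, 0.2 , 0.21, 0.22, 0.23, 0.24, 0.25,
       0.26, 0.27, 0.28, 0.29, 0.3 , 0.31, 0.32, 0.33, 0.34, 0.35]))
side (array([ 24,   8,   0,   0,   0,   0,   0,  15, 228, 285, 314, 377, 827,
       145, 130, 138, 334, 377, 167, 119]), array([0.15, 0.16, 0.17, 0.18, 0.19, 0.2 , 0.21, 0.22, 0.23, 0.24, 0.25,
       0.26, 0.27, 0.28, 0.29, 0.3 , 0.31, 0.32, 0.33, 0.34, 0.35]))
```

The gripper sits about 35 mm farther back along the tool than documented: real fingertips = TCP + 21.5 mm up. The ball has already slid to the left end of the near row. I'll lift, open, and re-grip 35 mm lower.

```bash
python3 -m jog '[[0,0,-3,0,0,0,-1],[0,0,-4,0,0,0,-1],[0,0,-4,0,0,0,-1],[0,0,-4,0,0,0,-1],[0,0,-4,0,0,0,-1],[0,0,-4,0,0,0,-1],[0,0,-4,0,0,0,-1]]' 25; python3 -c "
from h import *
c=cam('side'); P=cloud(c); vv,uu=np.mgrid[:384,:512]; v=c['image'].max(2)
k=biggest((np.hypot(uu-241,vv-275)<13)&(v<60)&(P[...,2]>.108)&(P[...,2]<.16)); b,a=np.nonzero(k); print(k.sum(),a.min(),a.max(),b.min(),b.max(), ray(c,((a.min()+a.max())/2,(b.min()+b.max())/2),.133).round(4))
st()"
```

```text
time_s: 5.92
tcp_pos: [0.4574, 0.2642, 0.1669]
tool_rot: [[1.0, 0.001, -0.0], [0.001, -1.0, -0.0], [-0.0, 0.0, -1.0]]
ft_force: [0.1, -0.1, -0.3]
width: 0.0755
finger_force: 0.0
188 233 248 267 282 [[0.4576 0.2646 0.133 ]]
{'time_s': 5.975, 'tcp_pos': [0.4575, 0.2642, 0.167], 'tool_rot': [[1.0, 0.0008, -0.0002], [0.0008, -1.0, -0.0001], [-0.0002, 0.0001, -1.0]], 'ft_force': [-0.4224, 0.0059, 0.2349], 'width': 0.0789, 'finger_force': 0.0}
```

```bash
python3 -m jog '[[0,0,3,0,0,0,-1],[0,0,5.5,0,0,0,-1],[0,0,7.5,0,0,0,-1],[0,0,7.5,0,0,0,-1],[0,0,7.5,0,0,0,0.6],[0,0,7.5,0,0,0,0.6],[0,0,7.5,0,0,0,0.6],[0,0,7.5,0,0,0,0.6],[0,0,7.5,0,0,0,0.6],[0,0,7.5,0,0,0,0.6],[0,0,7.5,0,0,0,0.6]]' 25
```

```text
time_s: 7.35
tcp_pos: [0.4575, 0.2641, 0.0921]
tool_rot: [[1.0, 0.001, -0.0], [0.001, -1.0, -0.0], [-0.0, 0.0, -1.0]]
ft_force: [0.3, -0.9, 1.3]
width: 0.0331
finger_force: 25.0
```

Gripped. Next I'll move to the middle row (x +3.2 cm, arc height included), then right along it.

```bash
python3 -m jog '[[0.6,0,-0.15,0,0,0,0.6],[1.2,0,-0.25,0,0,0,0.6],[1.8,0,-0.33,0,0,0,0.6],[2.4,0,-0.38,0,0,0,0.6],[3.0,0,-0.4,0,0,0,0.6],[3.2,0,-0.4,0,0,0,0.6],[3.2,0,-0.4,0,0,0,0.6]]'
```

```text
time_s: 8.22
tcp_pos: [0.49, 0.2643, 0.0962]
tool_rot: [[1.0, 0.001, 0.001], [0.001, -1.0, 0.0], [0.001, -0.0, -1.0]]
ft_force: [-1.3, -0.5, 1.2]
width: 0.0327
finger_force: 25.0
```

```bash
python3 -m jog '[[0,0.6,-0.08,0,0,0,0.6],[0,1.2,-0.13,0,0,0,0.6],[0,1.8,-0.17,0,0,0,0.6],[0,2.4,-0.17,0,0,0,0.6],[0,3.0,-0.13,0,0,0,0.6],[0,3.6,-0.08,0,0,0,0.6],[0,4.15,0,0,0,0,0.6],[0,4.15,0,0,0,0,0.6]]'
```

```text
time_s: 9.22
tcp_pos: [0.4901, 0.2229, 0.0972]
tool_rot: [[1.0, 0.001, 0.002], [0.001, -1.0, 0.001], [0.002, -0.001, -1.0]]
ft_force: [-1.0, 3.8, 5.4]
width: 0.0326
finger_force: 25.0
```

```bash
python3 -m jog '[[0.6,0,0.02,0,0,0,0.6],[1.2,0,0.07,0,0,0,0.6],[1.8,0,0.15,0,0,0,0.6],[2.4,0,0.25,0,0,0,0.6],[3.0,0,0.38,0,0,0,0.6],[3.2,0,0.42,0,0,0,0.6],[3.2,0,0.42,0,0,0,0.6]]'
```

```text
time_s: 10.1
tcp_pos: [0.5219, 0.2218, 0.0923]
tool_rot: [[1.0, 0.0, 0.001], [0.0, -1.0, -0.002], [0.001, 0.002, -1.0]]
ft_force: [-0.2, 0.6, 5.1]
width: 0.0325
finger_force: 25.0
```

```bash
python3 -m jog '[[0,-0.6,-0.08,0,0,0,0.6],[0,-1.2,-0.13,0,0,0,0.6],[0,-1.8,-0.17,0,0,0,0.6],[0,-2.4,-0.17,0,0,0,0.6],[0,-3.0,-0.13,0,0,0,0.6],[0,-3.6,-0.08,0,0,0,0.6],[0,-4.2,0,0,0,0,0.6],[0,-4.25,0,0,0,0,0.6],[0,-4.25,0,0,0,0,0.6]]'
```

```text
time_s: 11.22
tcp_pos: [0.5224, 0.2638, 0.0921]
tool_rot: [[1.0, -0.0, 0.002], [-0.0, -1.0, -0.003], [0.002, 0.003, -1.0]]
ft_force: [2.5, -3.9, 5.1]
width: 0.0328
finger_force: 25.0
```

```bash
python3 -m jog '[[0,0,0,0,0,0,-0.1],[0,0,0,0,0,0,-1],[0,0,0,0,0,0,-1],[0,0,0,0,0,0,-1],[0,0,-4,0,0,0,-1],[0,0,-10,0,0,0,-1],[0,6,-12,0,0,0,-1],[0,12,-12,0,0,0,-1],[0,18,-12,0,0,0,-1],[0,24,-12,0,0,0,-1],[0,30,-12,0,0,0,-1],[0,30,-12,0,0,0,-1]]'; python3 - <<'E'
from h import *
st()
c=cam("side"); P=cloud(c); X,Y,Z=P[...,0],P[...,1],P[...,2]; v=c["image"].max(2)
k=biggest((abs(X-.52)<.04)&(abs(Y-.25)<.06)&(Z>.11)&(Z<.17)&(v<60)); b,a=np.nonzero(k)
print("knob",k.sum(),ray(c,((a.min()+a.max())/2,(b.min()+b.max())/2),.133).round(4))
for n in("top","side"):
    c=cam(n); P=cloud(c); X,Y,Z=P[...,0],P[...,1],P[...,2]
    k=biggest((abs(Y-.073)<.04)&(X>.47)&(X<.64)&(Z>.055)&(Z<.18)); Q=P[k]
    lo=np.median(Q[(Q[:,0]>.5)&(Q[:,0]<.6)],0); q=Q[(Q[:,0]>.5)&(Q[:,0]<.6)]
    a,b=np.polyfit(q[:,0],q[:,2],1); print(n,"slope deg",np.degrees(np.arctan(a)),"z at x=.4817",a*.4817+b,"y range",np.percentile(q[:,1],[1,50,99]).round(4),"x,z max",Q[:,0].max(),Q[:,2].max(), "x min",Q[:,0].min())
    w=(abs(X-.449)<.1)&(abs(Y+.261)<.06)&(Z>.011)&(Z<.03)&(c["image"].max(2)-c["image"].min(2)<40)
    print("screen",rect(P[biggest(w)]))
    if n=="side": cv2.imwrite("pics/s4.png",cv2.resize(c["image"][:,:,::-1],(800,600)))
E
```

```text
time_s: 12.72
tcp_pos: [0.5214, -0.0384, 0.2118]
tool_rot: [[1.0, -0.005, -0.0], [-0.005, -1.0, -0.001], [-0.0, 0.001, -1.0]]
ft_force: [0.7, 0.9, 0.9]
width: 0.0881
finger_force: 0.0
{'time_s': 12.725, 'tcp_pos': [0.5214, -0.0384, 0.2118], 'tool_rot': [[1.0, -0.0053, -0.0002], [-0.0053, -1.0, -0.0008], [-0.0002, 0.0008, -1.0]], 'ft_force': [0.6749, 0.926, 0.937], 'width': 0.0881, 'finger_force': 0.0}
knob 199 [[0.5186 0.265  0.133 ]]
top slope deg 28.684771065862012 z at x=.4817 0.06377983595329809 y range [0.0493 0.0718 0.0941] x,z max 0.5355179524822938 0.09791704798167444 x min 0.4700009613534415
screen (array([ 0.4491, -0.2612]), array([0.1298, 0.0616]), 0.12)
side slope deg 31.022262247155687 z at x=.4817 0.0623294244330298 y range [0.0507 0.0766 0.0975] x,z max 0.6053877046556241 0.13643212681497596 x min 0.47053466730459925
screen (array([ 0.4503, -0.259 ]), array([0.1299, 0.066 ]), -2.06)
```

View pics/s4.png

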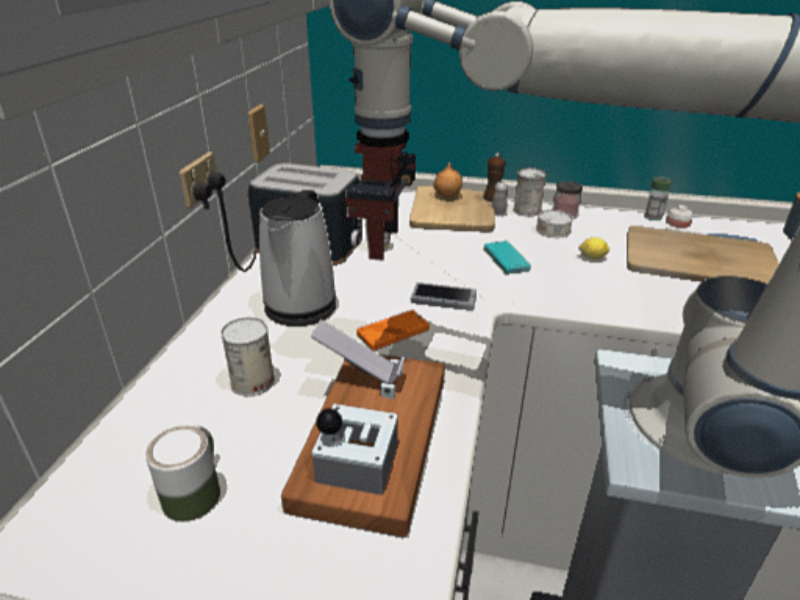

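The lever is at the far row's left end (knob at (329,421); slope is about 31° and knob ray gives f≈0.23). The screen is undisturbed. Next is the screen grasp.

```bash
python3 -m jog '[[-2,6,3,0,0,-0.007,-1],[-4,12,6,0,0,-0.007,-1],[-7.1,18,9,0,0,-0.007,-1],[-7.1,22.3,13,0,0,-0.007,-1],[-7.1,22.3,17,0,0,-0.007,-1],[-7.1,22.3,20,0,0,-0.007,-1],[-7.1,22.3,21.5,0,0,-0.007,-1],[-7.1,22.3,22.2,0,0,-0.007,-1],[-7.1,22.3,22.5,0,0,-0.007,-1],[-7.1,22.3,22.7,0,0,-0.007,-1],[-7.1,22.3,22.7,0,0,-0.007,-1]]'; python3 - <<'E'
from h import *
st()
for n in("side","top"):
    c=cam(n); P=cloud(c); X,Y,Z=P[...,0],P[...,1],P[...,2]
    k=(abs(X-.449)<.02)&(abs(Y+.261)<.075)&(abs(Y+.261)>.035)&(Z>.004)&(Z<.08); print(n,k.sum(),np.sort(Z[k])[:8].round(4))
E
```

```text
time_s: 14.25
tcp_pos: [0.4514, -0.2579, -0.0143]
tool_rot: [[1.0, 0.008, 0.001], [0.008, -1.0, -0.001], [0.001, 0.001, -1.0]]
ft_force: [-0.3, 0.1, 0.1]
width: 0.088
finger_force: 0.0
{'time_s': 14.25, 'tcp_pos': [0.4514, -0.2579, -0.0143], 'tool_rot': [[1.0, 0.008, 0.0011], [0.008, -1.0, -0.0007], [0.0011, 0.0007, -1.0]], 'ft_force': [-0.3428, 0.1003, 0.1148], 'width': 0.088, 'finger_force': 0.0}
side 135 [0.0075 0.0097 0.01   0.0103 0.0106 0.011  0.0114 0.0124]
top 1 [0.0062]
```

```bash
python3 -m jog '[[-0.2,0.3,0.15,0,0,0.006,-1],[-0.2,0.3,0.3,0,0,0.006,-1],[-0.2,0.3,0.35,0,0,0.006,-1],[-0.2,0.3,0.35,0,0,0.006,0.2],[-0.2,0.3,0.35,0,0,0.006,0.5],[-0.2,0.3,0.35,0,0,0.006,0.5],[-0.2,0.3,0.35,0,0,0.006,0.5],[-0.2,0.3,0.35,0,0,0.006,0.5],[-0.2,0.3,0.35,0,0,0.006,0.5]]' 30
```

```text
time_s: 15.48
tcp_pos: [0.449, -0.2607, -0.0185]
tool_rot: [[1.0, 0.002, 0.0], [0.002, -1.0, -0.0], [0.0, 0.0, -1.0]]
ft_force: [0.2, -0.7, 0.1]
width: 0.0617
finger_force: 30.0
```

```bash
python3 -m jog '[[0,0,-0.5,0,0,0,0.5],[0,0,-2,0,0,0,0.5],[0,0,-5,0,0,0,0.5],[0,0,-9,0,0,0,0.5],[0,-1,-13,0,0,0,0.5],[0,-4,-17,0,0,0,0.5],[0.5,-8,-20,0,0,0,0.5],[1,-12,-22,0,0.09,0,0.5],[2,-16,-22,0,0.18,0,0.5],[3,-20,-22,0,0.27,0,0.5],[4,-24,-22,0,0.36,0,0.5],[5,-28,-22,0,0.45,0,0.5],[5.1,-31,-22,0,0.54,0,0.5],[5.1,-33,-22,0,0.54,0,0.5],[5.1,-33.3,-22,0,0.54,0,0.5],[5.1,-33.3,-22,0,0.54,0,0.5],[5.1,-33.3,-22,0,0.54,0,0.5]]'; cat > m.py <<'E'
from h import *
s=sensors.sense(); R=np.array(s["tool_rot"]); t=np.array(s["tcp_pos"]); st()
pred=t-.0185*R[:,2]; print("pred underside centre",pred.round(4))
for n in("side","top"):
    c=cam(n); P=cloud(c); I=c["image"].astype(int)
    L=(P-pred)@R      # tool axes about the predicted screen
    k=(abs(L[...,0])<.09)&(abs(L[...,1])<.05)&(abs(L[...,2]+.018)<.013)&(I.max(2)-I.min(2)<40)
    if k.sum()<20: print(n,"few",k.sum()); continue
    Q=P[biggest(k)]; l=(Q-pred)@R; print(n,len(Q),"tool x",np.percentile(l[:,0],[0,2,98,100]).round(4),"y",np.percentile(l[:,1],[2,98]).round(4),"z med",np.median(l[:,2]).round(4),
      "tilt err deg",np.degrees(np.arctan(np.polyfit(l[:,0],l[:,2],1)[0])).round(2))
    cv2.imwrite(f"pics/m_{n}_{s['time_s']:.1f}.png",cv2.resize(c["image"][100:300,100:367,::-1],(800,600)))
E
python3 m.py; ls pics
```

```text
time_s: 17.6
tcp_pos: [0.4995, 0.0715, 0.2017]
tool_rot: [[0.858, 0.001, 0.514], [0.001, -1.0, 0.0], [0.514, 0.0, -0.858]]
ft_force: [0.3, 0.2, -1.6]
width: 0.0621
finger_force: 30.0
{'time_s': 17.6, 'tcp_pos': [0.4995, 0.0715, 0.2017], 'tool_rot': [[0.8578, 0.0006, 0.514], [0.0006, -1.0, 0.0001], [0.514, 0.0002, -0.8578]], 'ft_force': [0.2729, 0.1729, -1.584], 'width': 0.0621, 'finger_force': 29.9985}
pred underside centre [0.49   0.0715 0.2175]
side 1000 tool x [-0.0626 -0.059   0.0652  0.0676] y [-0.0404  0.0237] z med -0.0189 tilt err deg 0.12
top 398 tool x [-0.0025 -0.0002  0.0653  0.0671] y [-0.031   0.0324] z med -0.0177 tilt err deg 1.54
m_side_17.6.png
m_top_17.6.png
s1.png
s2.png
s3.png
s4.png
side0.npz
side0.png
t2.png
top0.npz
top0.png
```

```bash
python3 -m jog '[[-0.5,0,2,0,0,0,0.5],[-1,0,5,0,0,0,0.5],[-1.6,0,8,0,0,0,0.5],[-1.6,0,9.5,0,0,0,0.5],[-1.6,0,10.3,0,0,0,0.5],[-1.6,0,11,0,0,0,0.5],[-1.6,0,11.5,0,0,0,0.5],[-1.6,0,12,0,0,0,0.5],[-1.6,0,12,0,0,0,0.5]]'; python3 m.py; ls pics | grep m_side
```

```text
time_s: 18.82
tcp_pos: [0.5472, 0.0724, 0.09]
tool_rot: [[0.858, 0.002, 0.514], [0.002, -1.0, 0.001], [0.514, 0.0, -0.858]]
ft_force: [-0.7, -0.0, -2.9]
width: 0.0615
finger_force: 30.0
{'time_s': 18.825, 'tcp_pos': [0.5472, 0.0724, 0.09], 'tool_rot': [[0.8579, 0.0018, 0.5137], [0.0016, -1.0, 0.0009], [0.5137, 0.0, -0.8579]], 'ft_force': [-0.7266, -0.0018, -2.8837], 'width': 0.0615, 'finger_force': 29.9986}
pred underside centre [0.5377 0.0724 0.1059]
side 851 tool x [-0.0737 -0.0707  0.0657  0.0677] y [-0.0404  0.0249] z med -0.0188 tilt err deg -0.59
top 326 tool x [-0.0017  0.0017  0.0657  0.0666] y [-0.0304  0.0319] z med -0.0178 tilt err deg 1.61
m_side_17.6.png
m_side_18.8.png
```

View pics/m_side_18.8.png

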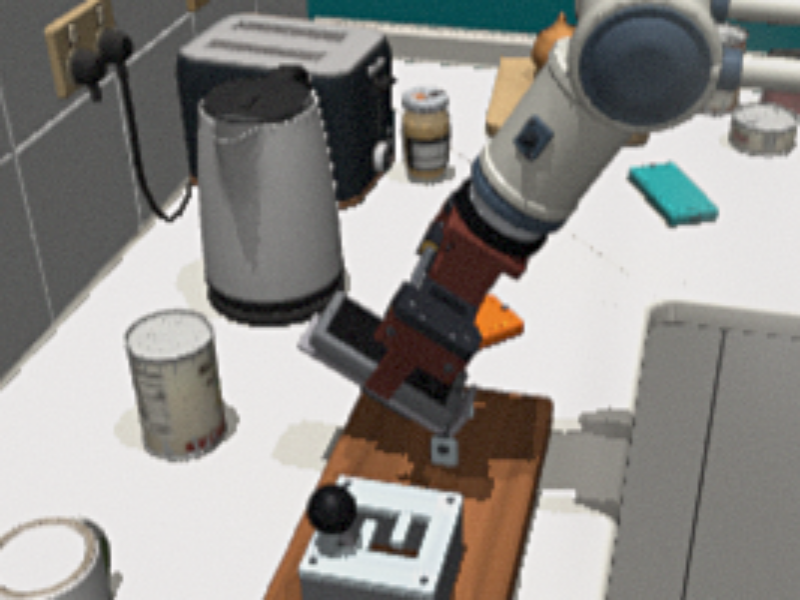

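```bash
python3 -m jog '[[0,0,0.2,0,0,0,0.5],[0,0,0.4,0,0,0,0.5],[0,0,0.55,0,0,0,0.5],[0,0,0.55,0,0,0,0.5]]'
```

```text
time_s: 19.42
tcp_pos: [0.55, 0.0724, 0.0853]
tool_rot: [[0.858, 0.002, 0.514], [0.002, -1.0, 0.001], [0.514, 0.0, -0.858]]
ft_force: [0.1, -0.3, -3.0]
width: 0.0617
finger_force: 30.0
```

The screen is held parallel to the slope, with its lower end at about (465,410) just inside the lip. It hasn't touched yet (about 2 mm to go).

```bash
python3 -m jog '[[0,0,0.1,0,0,0,0.5],[0,0,0.1,0,0,0,0.5]]'; python3 -m jog '[[0,0,0.1,0,0,0,0.5],[0,0,0.1,0,0,0,0.5]]'
```

```text
time_s: 19.68
tcp_pos: [0.5506, 0.0724, 0.0847]
tool_rot: [[0.858, 0.002, 0.514], [0.002, -1.0, 0.001], [0.514, 0.0, -0.858]]
ft_force: [-0.3, -0.4, -2.5]
width: 0.0617
finger_force: 30.0
time_s: 19.92
tcp_pos: [0.5511, 0.0724, 0.0837]
tool_rot: [[0.858, 0.002, 0.514], [0.002, -1.0, 0.001], [0.514, 0.0, -0.858]]
ft_force: [0.7, -0.5, -3.2]
width: 0.0617
finger_force: 30.0
```

```bash
python3 -m jog '[[-0.1,0,0.1,0,0,0,0.5],[-0.1,0,0.1,0,0,0,0.5]]'; python3 -m jog '[[-0.1,0,0.1,0,0,0,0.5],[-0.1,0,0.1,0,0,0,0.5]]'; python3 -m jog '[[0,0,0.1,0,0,0,0.5],[0,0,0.1,0,0,0,0.5]]'
```

```text
time_s: 20.18
tcp_pos: [0.5508, 0.0724, 0.0826]
tool_rot: [[0.858, 0.002, 0.514], [0.001, -1.0, 0.001], [0.514, -0.0, -0.858]]
ft_force: [-0.4, -0.0, -1.3]
width: 0.0621
finger_force: 30.0
time_s: 20.42
tcp_pos: [0.551, 0.0725, 0.0824]
tool_rot: [[0.857, 0.002, 0.516], [0.001, -1.0, 0.001], [0.516, -0.0, -0.857]]
ft_force: [-2.0, -0.8, 3.2]
width: 0.0619
finger_force: 30.0
time_s: 20.68
tcp_pos: [0.5514, 0.0725, 0.082]
tool_rot: [[0.857, 0.002, 0.516], [0.001, -1.0, 0.001], [0.516, -0.0, -0.857]]
ft_force: [-8.4, -1.5, 7.4]
width: 0.0614
finger_force: 30.0
```

Contact is made (about 10 N). I'll back off slightly, slide down towards the lip, and release gently.

```bash
python3 -m jog '[[-0.1,0,-0.1,0,0,0,0.5],[-0.2,0,-0.1,0,0,0,0.5],[-0.3,0,-0.1,0,0,0,0.5],[-0.3,0,-0.1,0,0,0,0.5]]'
```

```text
time_s: 21.18
tcp_pos: [0.5492, 0.0725, 0.0814]
tool_rot: [[0.856, 0.002, 0.518], [0.001, -1.0, 0.001], [0.518, -0.0, -0.856]]
ft_force: [4.1, 0.0, 5.7]
width: 0.0614
finger_force: 30.0
```

```bash
python3 -m jog '[[0.05,0,-0.02,0,0,0,0.4],[0.05,0,-0.02,0,0,0,0.35],[0.05,0,-0.02,0,0,0,0.28],[0.05,0,-0.02,0,0,0,0.2],[0.05,0,-0.02,0,0,0,0.1],[0.05,0,-0.02,0,0,0,-0.1],[0.05,0,-0.02,0,0,0,-0.3],[0.05,0,-0.02,0,0,0,-0.6],[0.05,0,-0.02,0,0,0,-0.9],[0.05,0,-0.02,0,0,0,-1],[0.05,0,-0.02,0,0,0,-1],[0.05,0,-0.02,0,0,0,-1]]' 5
```

```text
time_s: 22.68
tcp_pos: [0.5481, 0.0724, 0.0798]
tool_rot: [[0.858, 0.002, 0.514], [0.002, -1.0, 0.001], [0.514, 0.0, -0.858]]
ft_force: [0.2, -1.4, -0.6]
width: 0.088
finger_force: 0.0
```

```bash
python3 -m jog '[[0,0,-1,0,0,0,-1],[0,0,-3,0,0,0,-1],[0,0,-7,0,0,0,-1],[0,0,-12,0,0,0,-1],[0,4,-17,0,0,0,-1],[0,10,-17,0,0,0,-1],[0,16,-17,0,0,0,-1],[0,22,-17,0,0,0,-1],[0,22,-17,0,0,0,-1]]'; python3 - <<'E'
from h import *
st(); th=np.radians(31); R=np.array([[np.cos(th),0,-np.sin(th)],[0,1,0],[np.sin(th),0,np.cos(th)]]); o=np.array([.4817,.072,.064])
for n in("side","top"):
    c=cam(n); P=cloud(c); I=c["image"].astype(int); L=(P-o)@R
    k=biggest((L[...,0]>-.01)&(L[...,0]<.16)&(abs(L[...,1])<.05)&(abs(L[...,2]-.018)<.008)&(I.max(2)-I.min(2)<40)); l=L[k]
    print(n,k.sum(),"x",np.percentile(l[:,0],[0,2,98,100]).round(4),"y",np.percentile(l[:,1],[2,50,98]).round(4),"z",np.median(l[:,2]).round(4),"tilt",np.degrees(np.arctan(np.polyfit(l[:,0],l[:,2],1)[0])).round(2),rect(l))
    X,Y,Z=P[...,0],P[...,1],P[...,2]
    if n=="side":
        k=biggest((abs(X-.52)<.04)&(abs(Y-.25)<.06)&(Z>.11)&(Z<.17)&(I.max(2)<60)); b,a=np.nonzero(k); print("knob",ray(c,((a.min()+a.max())/2,(b.min()+b.max())/2),.133).round(4))
        cv2.imwrite("pics/s5.png",cv2.resize(c["image"][100:300,100:367,::-1],(800,600)))
E
```

```text
time_s: 23.8
tcp_pos: [0.4596, -0.1531, 0.2255]
tool_rot: [[0.858, -0.009, 0.513], [-0.007, -1.0, -0.004], [0.513, 0.0, -0.858]]
ft_force: [0.1, -0.2, -0.4]
width: 0.0877
finger_force: 0.0
{'time_s': 23.8, 'tcp_pos': [0.4596, -0.1531, 0.2255], 'tool_rot': [[0.8584, -0.0086, 0.513], [-0.0073, -1.0, -0.0045], [0.513, 0.0001, -0.8584]], 'ft_force': [0.1235, -0.2307, -0.4181], 'width': 0.0877, 'finger_force': 0.0}
side 1000 x [-0.0041 -0.0006  0.131   0.1336] y [-0.0252  0.0087  0.0321] z 0.0182 tilt -0.95 (array([0.0647, 0.0021]), array([0.1377, 0.0647]), 0.01)
knob [[0.5186 0.265  0.133 ]]
top 602 x [-0.0059 -0.0006  0.1304  0.1332] y [-0.0311 -0.0015  0.0283] z 0.017 tilt -0.68 (array([ 0.0637, -0.0006]), array([0.1391, 0.063 ]), 0.12)
```

View pics/s5.png

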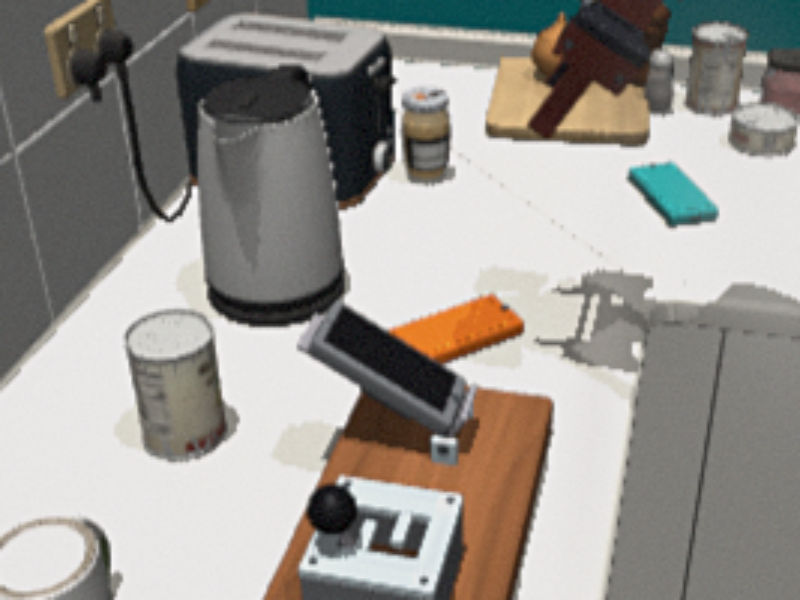

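The screen lies flat on the rest against the lip (about (390,370)), centred to within 2 mm. The knob hasn't moved from the far-left slot (332,508), and the arm is clear.

```bash
python3 -c "
from rig import order; print(order.hand_in())"
```

```text
the job is handed in; nothing more can be done
None
```

The job is handed in with no verdict shown: my last images, at 23.8 s, put the lever at the far row's left end and the screen flat and centred against the lip; I did not re-measure the tin or jar, but nothing touched them.

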